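# Draw the wand scanner and hold it aimed at the barcode ticket

### The job

Draw the wand scanner up out of its bench holder, tip it over and aim its nose square at the middle of the striped barcode card on its sloping stand, about ten centimetres off. Finish while still holding it there, raised in the air and steady, as for a long read: do not put it down or let go. Touch neither of the two stands nor their cards, and leave the small things on the table where they are.

Things in the scene. Friction and masses are not known exactly. Their poses are not given: they have to be found in the camera images.
- wand: grey round wand scanner, 172 mm long, 0.12 kg, loose; 28 mm diameter from 45 mm behind the nose to the rear end, nose tapering to 19 mm. Origin: centre of the nose face; z axis runs along the wand from nose to rear, so it reads along its own -z. Starts upright, nose down in the holder: nose 17 mm, rear end 189 mm above the table. Its turn about its own axis does not matter
- holder: round holder fixed to the table: steel foot 86 mm diameter, 12 mm high, and a black tube 44 mm outside, 36 mm bore, open at the top; rim 97 mm, inner floor 17 mm above the table. Origin: centre of its underside, z up. 92 mm of the wand stands out above the rim; raised 85 mm, the wand is clear of it. The sewing machine to its left is about 0.29 m high: cross it with room to spare
- code_stand: aluminium desk stand fixed to the table, base 85 x 105 mm, 80 mm high; its plate, 100 mm long, 105 mm wide, slopes 40 deg (0.70 rad) from horizontal, low edge at its front (own -x), which faces roughly the robot. Origin: centre of its underside, z up. It carries the striped barcode card
- code_card: the target: white paper card 76 mm (up the slope) x 84 mm with a barcode in its middle, nine black bars running up the slope, 56 mm across, 36 mm long; fixed on code_stand's plate. Origin: middle of card and barcode, 47 mm above the table; z axis: outward normal of the card, up and forward, 40 deg from vertical; x up the slope, y across
- plain_stand: aluminium desk stand fixed to the table, base 85 x 105 mm, 80 mm high; its plate, 100 mm long, 105 mm wide, slopes 40 deg (0.70 rad) from horizontal, low edge at its front (own -x), which faces roughly the robot. Origin: centre of its underside, z up. It carries the small plain card and is not the target; the two stands may stand either way round, left or right
- plain_card: small white card 50 x 50 mm without bars, one grey dot 10 mm wide, on the plate of plain_stand; origin: its middle, z axis its outward normal. Not the target
- thimble: metal thimble, 20 mm diameter, 22 mm high, lying loose on the table between the holder and the stands, origin: centre of its underside; a bystander, leave it where it is
- beeswax: round block of beeswax, 39 mm diameter, 13 mm high, lying loose on the table between the holder and the stands, origin: centre of its underside; a bystander, leave it where it is
- bobbin: metal bobbin, 21 mm diameter, 11 mm high, lying loose on the table between the holder and the stands, origin: centre of its underside; a bystander, leave it where it is
There are look-alikes about, which are no part of the job. Of the things that look like the wand, the largest one is meant.

How it is judged:
By the outcome, as a careful person would: the job done as asked, in the order asked, and still so for the second after the job is handed in, while the arm keeps its last pose, push and grip.
It also fails if it takes over 42 s, if anything falls off the work surface, if the arm or the gripper's body presses on something with over 40 N, if the wrist force passes 120 N, or if a joint passes its speed limit or range.

### The arm

A 6-joint arm with a two-finger parallel gripper is mounted at the origin on a cart in front of the work surface, level with it; the furniture and walls round the work are solid. World frame = base frame: x ahead of the robot, y to its left, z up, the work surface at z = 0. Lengths are in m, angles in rad, forces in N, time in s.
With the tool pointing down it reaches from about 0.3 to 0.775 m from the base axis. Payload 14.6 kg.
Tool frame: the origin (TCP) lies midway between the tips of the shut fingers; the grasp point (between the pads) lies 19 mm behind it (ctrl.hold_point_z is the distance from the TCP to the grasp point, in m); z points along the fingers, y is the line along which they close (so a half turn about z gives the same grasp; the last joint's range is limited). The gripper opens to 94 mm and grips with 3 to 60 N. Pads are 16 mm wide; open, the fingers measure 119 mm over their backs; the gripper's body (75 mm by 177 mm) begins 78 mm behind the grasp point.
Start: joints at [1.062, 0.3, 1.521, -0, 1.321, -0.067], TCP at [0.235, 0.497, 0.205] pointing down, gripper open.
Joint ranges: [-3.03, 3.03], [-0.79, 2.21], [0.23, 2.52], [-1.04, 4.18], [0, 3.07], [-2.55, 2.55]. Speed limits (rad/s): [2.22, 2.22, 2.57, 3.14, 3.14, 3.14].

### API

Orientations are given as a rotation vector (axis times angle).
In Python, from cell import ctrl, cams, models gives the robot as it stands.
- The arm moves only by the tool play_rows, never from a script. Its argument "motion" is a list of rows, each an object with "slide": the shift along the tool's x, y, z in units of 30 mm (1.0 is 30 mm), a list of three; "delta_rot": the turn, a rotation vector about the tool's x, y, z in units of 8 degrees (1.0 is 8 degrees), a list of three; "grip": the finger opening in mm, from 0 to 94. In form: [{"slide": [x, y, z], "delta_rot": [rx, ry, rz], "grip": grip}, ...]. A call has 1 to 20 rows; each row shifts and turns the commanded pose from where the row before left it, along the tool's axes as they then stand; what a row does not reach is not made up. A row lasts 1/10 s, in which the tool goes at most 50 mm and 8.59 degrees, less where a joint would pass 70% of its speed; a pose out of reach is approached as far as the arm can. A call is refused whole if a number of a shift passes 1 or a number of a turn 1, either way. A call with a gripper value outside its range is refused whole. The fingers move at their own pace and stop on an object; the grip force is fixed at half the most. Time passes only in rows, so rows that do not move let the fingers close. It gives the time, the measured TCP pose, the force, the opening and the grip force at its end, in the units of the state.
- ctrl.state(): the state, without advancing time (a new reading comes with each control period).
- cams.capture(name): name is "scene" or "top" or "wrist"; returns a dict with "frame" (384x512x3 uint8, red, green, blue), "z_map" (384x512 float32, m along the optical axis (not along the pixel's ray), 0 where there is no reading), "fx", "fy", "cx", "cy" (pixels), "camera_from_world" (4x4, takes a point from world to camera coordinates). Camera axes: x right, y down, z forward; pixel columns grow to the right and rows downward; lengths in m; the calibration is good to about 2 mm. The wrist camera is an equidistant fisheye: a pixel r from the principal point sees the ray r / f radians off the axis. A picture is of the moment at which its call begins.
- ctrl.job_done(): hands the job in; it is judged then, once.
Trained networks look in the newest picture that a camera, given by its name, has taken for a name from the list of things; names that differ only in an ending like _2 or _b are one class to them, and where a whole thing is asked for, a point or a joint stands for the part that bears it (a point fixed in the world has none). Each returns a list of dicts, best first, with "score" (0 to 1); they miss things now and then, are a little off and sometimes report something else, mostly with a low value. They report only what shows in the picture. A call takes as long as a camera call. They do not tell look-alikes from the thing itself.
- models.search_frame(camera, query): "at" ([x, y, z] in m, in world coordinates, good to about 4 mm: the middle of the surface that is visible of it).
- models.outline_of(camera, query): "region" (384x512 bool, what is visible of it).
- models.landmark_of(camera, query): "at" ([x, y, z] in m, in world coordinates, good to about 4 mm: a listed point, or the origin of a listed thing).
The state is a dict: "time_s": time; "joints": joint angles; "joint_velocities": joint speeds; "tau": joint torques, N m; "eef_pos": TCP position; "ee_rot": TCP orientation; "force": force on the tool from outside, world axes, zero at the start; "wrist_torque": the same for the moment, N m; "grip_width": finger opening in m; "finger_force": force on a finger pad.
Only numpy, scipy, OpenCV 4.12 (cv2) and the standard library are available. Lean on these libraries where they do the work, as an engineer would, in place of code of your own. Each camera call takes 0.05 s, during which the arm holds its last target. There are 200 camera calls.

## Working session

There is one attempt and no reset: what is moved stays moved. The work goes in short steps, Python scripts to look and compute and a tool call to move; the robot and the scene stay as the last step left them, time stands still between calls to the robot, and variables do not carry over. Pictures are saved under pics/ and viewed, at most 10 in all, crops included, and the job is handed in when it is done.

Besides the shell and the picture viewer there is one more tool, called after "Emit:" as a command line: name --argument value ..., lists and objects as JSON in quotes. play_rows: Moves the arm, as the interface text tells. Its arguments: {"type":"object","properties":{"motion":{"type":"array"}},"required":["motion"]}

```bash
mkdir -p pics; python3 - <<'E'
from cell import ctrl,cams,models
import cv2,numpy as np
for c in ["scene","top"]:
    r=cams.capture(c); cv2.imwrite(f"pics/{c}0.png",r["frame"][:,:,::-1])
    print(c,np.round(np.linalg.inv(r["camera_from_world"])[:3,3],3))
    for q in ["wand","holder","code_card","code_stand","plain_card","thimble","beeswax","bobbin"]:
        print(q,[(np.round(d["at"],3).tolist(),round(d["score"],2)) for d in models.landmark_of(c,q)[:4]], [(np.round(d["at"],3).tolist(),round(d["score"],2)) for d in models.search_frame(c,q)[:4]])
s=ctrl.state();print(s, ctrl.hold_point_z)
E
```

```text
scene [ 0.044 -0.01   0.708]
wand [([0.347, -0.322, 0.001], 0.73), ([0.41, -0.418, 0.0], 0.58)] [([0.404, -0.416, 0.076], 0.95), ([0.434, -0.312, 0.152], 0.79), ([0.34, -0.315, 0.081], 0.62), ([0.668, -0.278, 0.042], 0.54)]
holder [([0.444, -0.322, -0.004], 0.87)] [([0.515, -0.338, 0.016], 0.41)]
code_card [([0.68, -0.281, 0.046], 0.67)] [([0.677, -0.278, 0.046], 0.55)]
code_stand [([0.674, -0.279, -0.001], 0.59)] [([0.51, -0.249, 0.006], 0.74), ([0.669, -0.276, 0.043], 0.63)]
plain_card [([0.626, -0.433, 0.05], 0.59)] [([0.627, -0.433, 0.046], 0.61)]
thimble [([0.523, -0.342, 0.002], 0.57)] [([0.517, -0.337, 0.021], 0.4), ([0.678, -0.276, 0.047], 0.19)]
beeswax [([0.512, -0.249, -0.005], 0.83)] [([0.508, -0.244, 0.008], 0.9)]
bobbin [] []
top [ 0.424 -0.346  0.943]
wand [([0.441, -0.32, 0.017], 0.62), ([0.347, -0.32, -0.001], 0.42), ([0.413, -0.423, 0.002], 0.41)] [([0.443, -0.322, 0.186], 0.68), ([0.355, -0.321, 0.123], 0.62)]
holder [([0.451, -0.32, 0.004], 0.73)] [([0.444, -0.322, 0.014], 0.6)]
code_card [([0.674, -0.277, 0.048], 0.64)] [([0.674, -0.28, 0.05], 0.95)]
code_stand [
[... 442 characters left out ...]
, 0.52)]
{'time_s': 1.7, 'joints': array([ 1.06240077e+00,  2.99891237e-01,  1.52100244e+00, -3.40720232e-06,
        1.32071015e+00, -6.66106336e-02]), 'joint_velocities': array([-0.00070925,  0.00114483,  0.00116902,  0.00275577, -0.00016789,
       -0.0006256 ]), 'tau': array([-6.62545244e-04, -5.31664324e+01, -3.52901781e+01,  7.07461894e-02,
        2.15528347e-02,  6.16409170e-05]), 'eef_pos': array([0.23515671, 0.49717854, 0.20544936]), 'ee_rot': array([-6.88323186e-01, -3.06525946e+00,  1.82956138e-05]), 'force': array([ 1.32916781, -0.30314886,  0.34672892]), 'wrist_torque': array([ 0.04418462, -0.00995995,  0.01656343]), 'finger_force': 0.0, 'grip_width': 0.0940974151259785} 0.0188
```

View pics/scene0.png

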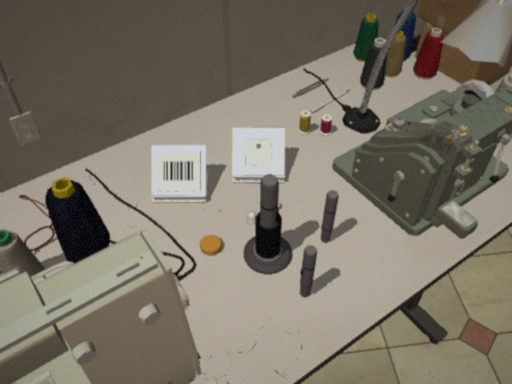

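View pics/top0.png

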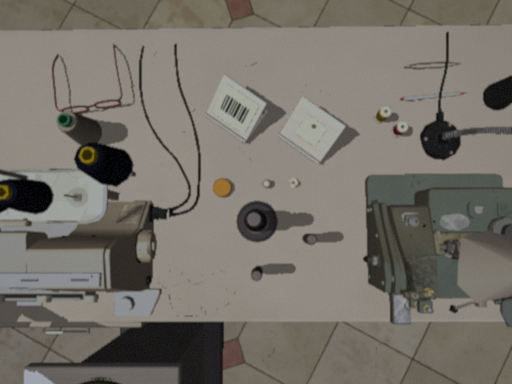

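Both views agree: the wand stands in its holder at scene px (268,215). Two shorter look-alikes stand at (328,215) and (308,270). The barcode card is on the left stand at (179,172), with the sewing machine and cone spools left of that. Next I'll measure the card normal, the wand and the obstacles from depth.

```bash
cat > h.py <<'E'
from cell import ctrl,cams,models
import cv2,numpy as np
from scipy.spatial.transform import Rotation as R
def cloud(c):
    r=cams.capture(c); z=r["z_map"]; v,u=np.indices(z.shape)
    P=np.stack([(u-r["cx"])/r["fx"]*z,(v-r["cy"])/r["fy"]*z,z],-1)
    T=np.linalg.inv(r["camera_from_world"])
    W=P@T[:3,:3].T+T[:3,3]; W[z<=0]=np.nan
    return r,W
E
python3 - <<'E'
from h import *
H={}
for c in ["top","scene"]:
    r,W=cloud(c)
    for q in ["code_card","code_stand"]:
        for d in models.outline_of(c,q)[:1]:
            p=W[d["region"]]; p=p[~np.isnan(p).any(1)]; m=np.median(p,0); p=p[(np.linalg.norm(p-m,axis=1)<.06)]
            for _ in range(3):
                m=p.mean(0); n=np.linalg.svd(p-m,full_matrices=False)[2][2]; n*=np.sign(n[2]); p=p[abs((p-m)@n)<.004]
            mm=np.uint8(d["region"])*255; ct=max(cv2.findContours(mm,0,2)[0],key=cv2.contourArea)
            print(c,q,len(p),m.round(4),n.round(3),"tilt",np.degrees(np.arccos(n[2])).round(1),"az",np.degrees(np.arctan2(n[1],n[0])).round(1), (p.min(0)+p.max(0))/2)
    q=W.reshape(-1,3); 
    s=q[(q[:,2]>.11)&(np.hypot(q[:,0]-.444,q[:,1]+.322)<.035)]
    for lo in np.arange(.1,.2,.015):
        t=s[(s[:,2]>lo)&(s[:,2]<lo+.015)]
        if len(t): print("wand",lo.round(3),len(t),t.mean(0).round(4),t.min(0).round(3),t.max(0).round(3))
    H[c]=q
q=np.vstack(list(H.values())); q=q[~np.isnan(q).any(1)]
xs=np.arange(.2,.75,.05); ys=np.arange(.5,-.56,-.05)
print("height cm; rows x, cols y from .5 to -.5")
print("     ",*["%4d"%round(y*100) for y in ys])
for x in xs[::-1]:
    print("%.2f"%x,*["%4d"%round(100*(q[(abs(q[:,0]-x)<.025)&(abs(q[:,1]-y)<.025),2].max(initial=-.01))) for y in ys])
E
```

```text
top code_card 1308 [ 0.6718 -0.2788  0.0485] [-0.526  0.374  0.764] tilt 40.2 az 144.6 [ 0.6710684  -0.27859216  0.04697619]
top code_stand 2007 [ 0.672  -0.28    0.0486] [-0.52   0.368  0.771] tilt 39.6 az 144.7 [ 0.67066186 -0.2797667   0.0481028 ]
wand 0.1 1 [ 0.4302 -0.3305  0.114 ] [ 0.43  -0.33   0.114] [ 0.43  -0.33   0.114]
wand 0.115 4 [ 0.432  -0.3311  0.12  ] [ 0.43  -0.332  0.117] [ 0.434 -0.329  0.122]
wand 0.13 5 [ 0.4332 -0.3278  0.1403] [ 0.43  -0.335  0.138] [ 0.439 -0.315  0.142]
wand 0.145 4 [ 0.4431 -0.3348  0.1508] [ 0.441 -0.335  0.148] [ 0.446 -0.335  0.155]
wand 0.16 3 [ 0.4332 -0.3304  0.1687] [ 0.43  -0.333  0.166] [ 0.437 -0.326  0.172]
wand 0.175 176 [ 0.4426 -0.3214  0.1869] [ 0.43  -0.334  0.179] [ 0.455 -0.308  0.19 ]
wand 0.19 29 [ 0.4418 -0.3205  0.1906] [ 0.433 -0.33   0.19 ] [ 0.451 -0.31   0.192]
scene code_card 1723 [ 0.6737 -0.2745  0.0481] [-0.524  0.37   0.767] tilt 40.0 az 144.8 [ 0.67403085 -0.2751615   0.04713255]
scene code_stand 2441 [ 0.6725 -0.2752  0.0469] [-0.529  0.373  0.762] tilt 40.3 az 144.8 [ 0.6700896  -0.27407066  0.04380313]
w
[... 1319 characters left out ...]
    0   11
0.45   -1   -1   -1   -1   -1   -1    4   16   23   27   26   12   13    7    5    1   19   19    1    0    0   16
0.40   -1   -1   -1   -1   -1   -1    4   10    9   28   28   28   28   15    1    0   10   10   13   13    8   20
0.35   -1   -1   -1   -1   -1   -1   -1   -1   26   28   28   28   28   14    1    1   13   13    1    0    8   24
0.30   -1   -1   -1   -1   -1   -1    3    8   22   24   25   25   25    0    1    0    0    0    0    0    1   24
0.25   -1   -1   -1   -1   -1   -1    0    0    0    0    0    5    4    0    0    1    1    0    0    0    0    8
0.20   -1   -1   -1   -1   -1   -1   -1   -1   -1   -1   -1   -1   -1   -1   -1   -1   -1   -1   -1   -1   -1   -1
```

Card centre is about (0.673, -0.277, 0.047), with its normal at azimuth 144.7° and 40° tilt. The wand axis is at (0.443, -0.320). I'll grasp with the tool leaning 20° so that it stays clear of the machine and spools in the final pose. First, raise the arm and cross over the machine.

Emit:
play_rows --motion '[{"slide": [0, 0, -0.5], "delta_rot": [0, 0, 0], "grip": 94}, {"slide": [0, 0, -0.9], "delta_rot": [0, 0, 0], "grip": 94}, {"slide": [0, 0, -0.9], "delta_rot": [0, 0, 0], "grip": 94}, {"slide": [0, 0, -0.9], "delta_rot": [0, 0, 0], "grip": 94}, {"slide": [0, 0, -0.9], "delta_rot": [0, 0, 0], "grip": 94}, {"slide": [0, 0, -0.9], "delta_rot": [0, 0, 0], "grip": 94}, {"slide": [0, 0, -0.9], "delta_rot": [0, 0, 0], "grip": 94}, {"slide": [0, 0, -0.9], "delta_rot": [0, 0, 0], "grip": 94}, {"slide": [-0.3, -0.36, 0], "delta_rot": [0, 0, 0], "grip": 94}, {"slide": [-0.6, -0.72, 0], "delta_rot": [0, 0, 0], "grip": 94}, {"slide": [-0.6, -0.72, 0], "delta_rot": [0, 0, 0], "grip": 94}, {"slide": [-0.6, -0.72, 0], "delta_rot": [0, 0, 0], "grip": 94}, {"slide": [-0.6, -0.72, 0], "delta_rot": [0, 0, 0], "grip": 94}, {"slide": [-0.6, -0.72, 0], "delta_rot": [0, 0, 0], "grip": 94}, {"slide": [-0.6, -0.72, 0], "delta_rot": [0, 0, 0], "grip": 94}, {"slide": [-0.6, -0.72, 0], "delta_rot": [0, 0, 0], "grip": 94}, {"slide": [-0.6, -0.72, 0], "delta_rot": [0, 0, 0], "grip": 94}]'

```text
time_s: 3.7
eef_pos: [0.295, 0.2647, 0.4096]
ee_rot: [0.688, 3.065, 0.0]
force: [0.5, -0.2, -0.3]
grip_width: 0.0942
finger_force: 0.0
```

Emit:
play_rows --motion '[{"slide": [-0.6, -0.72, 0], "delta_rot": [0, 0, 0], "grip": 94}, {"slide": [-0.6, -0.72, 0], "delta_rot": [0, 0, 0], "grip": 94}, {"slide": [-0.6, -0.72, 0], "delta_rot": [0, 0, 0], "grip": 94}, {"slide": [-0.6, -0.72, 0], "delta_rot": [0, 0, 0], "grip": 94}, {"slide": [-0.6, -0.72, 0], "delta_rot": [0, 0, 0], "grip": 94}, {"slide": [-0.6, -0.72, 0], "delta_rot": [0, 0, 0], "grip": 94}, {"slide": [-0.6, -0.72, 0], "delta_rot": [0, 0, 0], "grip": 94}, {"slide": [-0.6, -0.72, 0], "delta_rot": [0, 0, 0], "grip": 94}, {"slide": [-0.6, -0.72, 0], "delta_rot": [0, 0, 0], "grip": 94}, {"slide": [-0.6, -0.72, 0], "delta_rot": [0, 0, 0], "grip": 94}, {"slide": [-0.6, -0.72, 0], "delta_rot": [0, 0, 0], "grip": 94}, {"slide": [-0.6, -0.72, 0], "delta_rot": [0, 0, 0], "grip": 94}, {"slide": [-0.6, -0.72, 0], "delta_rot": [0, 0, 0], "grip": 94}, {"slide": [-0.6, -0.72, 0], "delta_rot": [0, 0, 0], "grip": 94}, {"slide": [-0.6, -0.72, 0], "delta_rot": [0, 0, 0], "grip": 94}, {"slide": [-0.6, -0.72, 0], "delta_rot": [0, 0, 0], "grip": 94}, {"slide": [-0.6, -0.72, 0], "delta_rot": [0, 0, 0], "grip": 94}, {"slide": [-0.6, -0.72, 0], "delta_rot": [0, 0, 0], "grip": 94}, {"slide": [-0.6, -0.72, 0], "delta_rot": [0, 0, 0], "grip": 94}, {"slide": [-0.6, -0.72, 0], "delta_rot": [0, 0, 0], "grip": 94}]'

```text
time_s: 5.7
eef_pos: [0.4358, -0.2798, 0.4095]
ee_rot: [0.688, 3.065, -0.0]
force: [-0.2, -0.7, -0.7]
grip_width: 0.0941
finger_force: 0.0
```

```bash
cat >> h.py <<'E'
az=np.radians(144.7); YT=np.array([np.sin(np.pi-az),np.cos(np.pi-az),0]); YT=np.array([.578,.816,0]); YT/=np.linalg.norm(YT)
def tool(lean):  # tool back axis leans `lean` deg towards azimuth az, y horizontal
    a=np.radians(lean); b=np.array([np.sin(a)*np.cos(az),np.sin(a)*np.sin(az),np.cos(a)])
    return np.stack([np.cross(YT,-b),YT,-b],1)
def step(Rt,pt):
    s=ctrl.state(); Rc=R.from_rotvec(s["ee_rot"]).as_matrix()
    rv=R.from_matrix(Rc.T@Rt).as_rotvec()
    print("joints",s["joints"].round(2),"t",s["time_s"])
    print("rot units(8deg)",(np.degrees(rv)/8).round(3),"| slide units BEFORE rot",(Rc.T@(pt-s["eef_pos"])/.03).round(3),"| AFTER rot",(Rt.T@(pt-s["eef_pos"])/.03).round(3))
E
python3 - <<'E'
from h import *
Rt=tool(-20); G=np.array([.443,-.3205,.148]); p=G+.0188*Rt[:,2]
print(Rt.round(3),p)
step(Rt,p+[0,0,.13]); 
E
```

```text
[[-0.767  0.578 -0.279]
 [ 0.543  0.816  0.198]
 [ 0.342  0.    -0.94 ]] [ 0.43775225 -0.31678439  0.13033378]
joints [-0.64  0.16  1.23  0.    1.75 -1.77] t 5.7
rot units(8deg) [-0.218  2.495  1.236] | slide units BEFORE rot [-0.584 -1.086  4.971] | AFTER rot [-2.418 -0.968  4.41 ]
```

Emit:
play_rows --motion '[{"slide": [0, 0, 0], "delta_rot": [-0.055, 0.624, 0.309], "grip": 94}, {"slide": [0, 0, 0], "delta_rot": [-0.055, 0.624, 0.309], "grip": 94}, {"slide": [0, 0, 0], "delta_rot": [-0.055, 0.624, 0.309], "grip": 94}, {"slide": [0, 0, 0], "delta_rot": [-0.055, 0.624, 0.309], "grip": 94}, {"slide": [-0.4, -0.16, 0.73], "delta_rot": [0, 0, 0], "grip": 94}, {"slide": [-0.4, -0.16, 0.73], "delta_rot": [0, 0, 0], "grip": 94}, {"slide": [-0.4, -0.16, 0.73], "delta_rot": [0, 0, 0], "grip": 94}, {"slide": [-0.4, -0.16, 0.73], "delta_rot": [0, 0, 0], "grip": 94}, {"slide": [-0.4, -0.16, 0.73], "delta_rot": [0, 0, 0], "grip": 94}, {"slide": [-0.4, -0.16, 0.73], "delta_rot": [0, 0, 0], "grip": 94}, {"slide": [0, 0, 0], "delta_rot": [0, 0, 0], "grip": 94}, {"slide": [0, 0, 0], "delta_rot": [0, 0, 0], "grip": 94}]'

```text
time_s: 6.9
eef_pos: [0.4376, -0.3152, 0.2621]
ee_rot: [-0.851, -2.673, -0.15]
force: [-0.6, 0.0, 0.7]
grip_width: 0.0939
finger_force: 0.0
```

```bash
python3 - <<'E'
from h import *
Rt=tool(-20); G=np.array([.443,-.3205,.148]); p=G+.0188*Rt[:,2]
step(Rt,p)
r=cams.capture("wrist"); cv2.imwrite("pics/w1.png",r["frame"][:,:,::-1])
E
```

```text
joints [-0.68  0.46  1.21 -0.02  1.82 -1.64] t 6.9
rot units(8deg) [ 0.002 -0.002  0.   ] | slide units BEFORE rot [-1.535 -0.042  4.114] | AFTER rot [-1.534 -0.041  4.115]
```

View pics/w1.png

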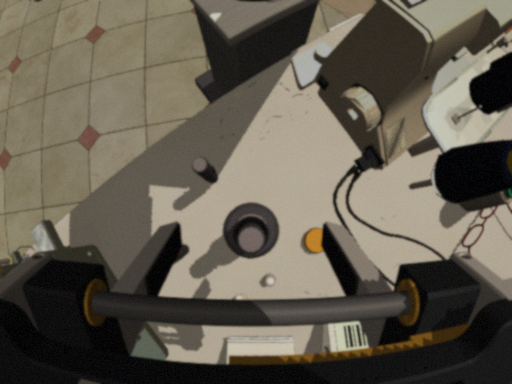

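In the wrist view the wand at (251,235) sits midway between the fingers, around (165,260) and (345,260), and nothing is in the way. Descend and close.

Emit:
play_rows --motion '[{"slide": [-0.22, -0.006, 0.588], "delta_rot": [0, 0, 0], "grip": 94}, {"slide": [-0.22, -0.006, 0.588], "delta_rot": [0, 0, 0], "grip": 94}, {"slide": [-0.22, -0.006, 0.588], "delta_rot": [0, 0, 0], "grip": 94}, {"slide": [-0.22, -0.006, 0.588], "delta_rot": [0, 0, 0], "grip": 80}, {"slide": [-0.22, -0.006, 0.588], "delta_rot": [0, 0, 0], "grip": 70}, {"slide": [-0.22, -0.006, 0.588], "delta_rot": [0, 0, 0], "grip": 60}, {"slide": [-0.22, -0.006, 0.588], "delta_rot": [0, 0, 0], "grip": 50}, {"slide": [0, 0, 0], "delta_rot": [0, 0, 0], "grip": 50}, {"slide": [0, 0, 0], "delta_rot": [0, 0, 0], "grip": 42}, {"slide": [0, 0, 0], "delta_rot": [0, 0, 0], "grip": 36}, {"slide": [0, 0, 0], "delta_rot": [0, 0, 0], "grip": 32}, {"slide": [0, 0, 0], "delta_rot": [0, 0, 0], "grip": 29}, {"slide": [0, 0, 0], "delta_rot": [0, 0, 0], "grip": 26}, {"slide": [0, 0, 0], "delta_rot": [0, 0, 0], "grip": 20}, {"slide": [0, 0, 0], "delta_rot": [0, 0, 0], "grip": 15}, {"slide": [0, 0, 0], "delta_rot": [0, 0, 0], "grip": 15}, {"slide": [0, 0, 0], "delta_rot": [0, 0, 0], "grip": 15}]'

```text
time_s: 8.65
eef_pos: [0.4381, -0.3169, 0.13]
ee_rot: [-0.851, -2.674, -0.151]
force: [1.0, 2.3, 5.4]
grip_width: 0.0276
finger_force: 30.0
```

Emit:
play_rows --motion '[{"slide": [0.085, 0, -0.235], "delta_rot": [0, 0, 0], "grip": 15}, {"slide": [0.085, 0, -0.235], "delta_rot": [0, 0, 0], "grip": 15}, {"slide": [0.171, 0, -0.47], "delta_rot": [0, 0, 0], "grip": 15}, {"slide": [0.171, 0, -0.47], "delta_rot": [0, 0, 0], "grip": 15}, {"slide": [0.171, 0, -0.47], "delta_rot": [0, 0, 0], "grip": 15}, {"slide": [0.171, 0, -0.47], "delta_rot": [0, 0, 0], "grip": 15}, {"slide": [0.171, 0, -0.47], "delta_rot": [0, 0, 0], "grip": 15}, {"slide": [0.171, 0, -0.47], "delta_rot": [0, 0, 0], "grip": 15}, {"slide": [0.171, 0, -0.47], "delta_rot": [0, 0, 0], "grip": 15}, {"slide": [0.171, 0, -0.47], "delta_rot": [0, 0, 0], "grip": 15}, {"slide": [0.171, 0, -0.47], "delta_rot": [0, 0, 0], "grip": 15}, {"slide": [0, 0, 0], "delta_rot": [0, 0, 0], "grip": 15}, {"slide": [0, 0, 0], "delta_rot": [0, 0, 0], "grip": 15}]'

```text
time_s: 9.95
eef_pos: [0.4378, -0.3169, 0.2795]
ee_rot: [-0.851, -2.673, -0.15]
force: [-0.6, 0.1, -2.2]
grip_width: 0.0275
finger_force: 30.0
```

```bash
python3 - <<'E'
from h import *
s=ctrl.state();print(s["eef_pos"],s["grip_width"],s["finger_force"])
r,W=cloud("scene"); cv2.imwrite("pics/s2.png",cv2.resize(r["frame"][60:300,120:400,::-1],None,fx=2.5,fy=2.5))
for q in ["wand"]:print([(np.round(d["at"],3).tolist(),round(d["score"],2)) for d in models.landmark_of("scene",q)])
# final grasp/TCP target
n=np.array([np.sin(np.radians(40))*np.cos(az),np.sin(np.radians(40))*np.sin(az),np.cos(np.radians(40))])
C=np.array([.673,-.277,.047]); G=C+n*(.1+.131); Rt=tool(20); p=G+.0188*Rt[:,2]
print(n,G,p); step(Rt,p)
E
```

```text
[ 0.43780163 -0.31692246  0.27953031] 0.027499963435595517 29.988248348236084
[([0.345, -0.322, 0.002], 0.59)]
[-0.52460313  0.37143972  0.76604444] [ 0.55181668 -0.19119742  0.22395627] [ 0.55706442 -0.19491304  0.20629005]
joints [-0.68  0.46  1.17 -0.02  1.86 -1.64] t 10.05
rot units(8deg) [ 2.000e-03 -5.012e+00  0.000e+00] | slide units BEFORE rot [-1.676  5.617  1.963] | AFTER rot [-0.018  5.618  2.579]
```

View pics/s2.png

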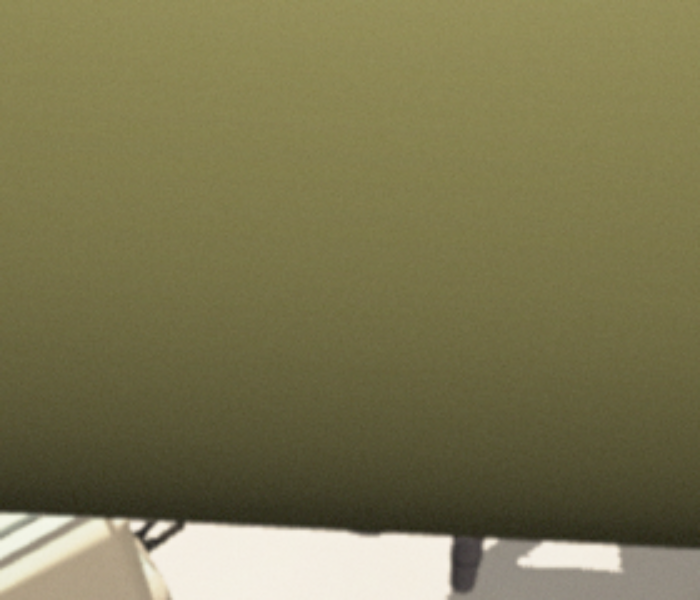

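The arm hides the scene camera's view, but the grip reads 27.5 mm and 30 N, so the wand is held and clear of the holder. Next: tip it, move sideways while high, then check with the wrist and top cameras.

Emit:
play_rows --motion '[{"slide": [0, 0, 0], "delta_rot": [0, -0.25, 0], "grip": 15}, {"slide": [0, 0, 0], "delta_rot": [0, -0.5, 0], "grip": 15}, {"slide": [0, 0, 0], "delta_rot": [0, -0.5, 0], "grip": 15}, {"slide": [0, 0, 0], "delta_rot": [0, -0.5, 0], "grip": 15}, {"slide": [0, 0, 0], "delta_rot": [0, -0.5, 0], "grip": 15}, {"slide": [0, 0, 0], "delta_rot": [0, -0.5, 0], "grip": 15}, {"slide": [0, 0, 0], "delta_rot": [0, -0.5, 0], "grip": 15}, {"slide": [0, 0, 0], "delta_rot": [0, -0.5, 0], "grip": 15}, {"slide": [0, 0, 0], "delta_rot": [0, -0.5, 0], "grip": 15}, {"slide": [0, 0, 0], "delta_rot": [0, -0.5, 0], "grip": 15}, {"slide": [0, 0, 0], "delta_rot": [0, -0.5, 0], "grip": 15}, {"slide": [0, 0, 0], "delta_rot": [0, -0.26, 0], "grip": 15}, {"slide": [0, 0, 0], "delta_rot": [0, 0, 0], "grip": 15}]'

```text
time_s: 11.35
eef_pos: [0.4371, -0.3164, 0.2788]
ee_rot: [0.83, 2.608, -0.176]
force: [-0.2, -0.2, -1.7]
grip_width: 0.0275
finger_force: 30.0
```

Emit:
play_rows --motion '[{"slide": [0, 0.25, 0], "delta_rot": [0, 0, 0], "grip": 15}, {"slide": [0, 0.5, 0], "delta_rot": [0, 0, 0], "grip": 15}, {"slide": [0, 0.5, 0], "delta_rot": [0, 0, 0], "grip": 15}, {"slide": [0, 0.5, 0], "delta_rot": [0, 0, 0], "grip": 15}, {"slide": [0, 0.5, 0], "delta_rot": [0, 0, 0], "grip": 15}, {"slide": [0, 0.5, 0], "delta_rot": [0, 0, 0], "grip": 15}, {"slide": [0, 0.5, 0], "delta_rot": [0, 0, 0], "grip": 15}, {"slide": [0, 0.5, 0], "delta_rot": [0, 0, 0], "grip": 15}, {"slide": [0, 0.5, 0], "delta_rot": [0, 0, 0], "grip": 15}, {"slide": [0, 0.5, 0], "delta_rot": [0, 0, 0], "grip": 15}, {"slide": [0, 0.5, 0], "delta_rot": [0, 0, 0], "grip": 15}, {"slide": [0, 0.36, 0], "delta_rot": [0, 0, 0], "grip": 15}, {"slide": [0, 0, 0], "delta_rot": [0, 0, 0], "grip": 15}, {"slide": [0, 0, 0], "delta_rot": [0, 0, 0], "grip": 15}]'

```text
time_s: 12.75
eef_pos: [0.5351, -0.1796, 0.2794]
ee_rot: [0.829, 2.608, -0.177]
force: [0.5, 0.1, -1.1]
grip_width: 0.0278
finger_force: 30.0
```

```bash
cat >> h.py <<'E'
n=np.array([np.sin(np.radians(40))*np.cos(az),np.sin(np.radians(40))*np.sin(az),np.cos(np.radians(40))])
C=np.array([.673,-.277,.047]); G=C+n*(.1+.131); Rt=tool(20); p=G+.0188*Rt[:,2]
E
python3 - <<'E'
from h import *
step(Rt,p)
a=cams.capture("wrist")["frame"]; b=cams.capture("top")["frame"]; c=cams.capture("scene")["frame"]
cv2.imwrite("pics/c3.png",cv2.resize(np.hstack([a,b])[:,:,::-1],(800,300))); cv2.imwrite("pics/w3.png",a[:,:,::-1])
for q in ["wand","code_card"]:
  for c in ["wrist","top","scene"]:print(q,c,[(np.round(d["at"],3).tolist(),round(d["score"],2)) for d in models.landmark_of(c,q)])
E
```

```text
joints [-0.33  0.06  1.69 -0.14  1.   -1.24] t 12.75
rot units(8deg) [0.001 0.503 0.004] | slide units BEFORE rot [0.177 0.006 2.588] | AFTER rot [-0.005  0.006  2.594]
wand wrist [([0.346, -0.322, -0.005], 0.81), ([0.609, -0.228, 0.201], 0.63), ([0.516, -0.251, 0.004], 0.31)]
wand top [([0.601, -0.226, 0.203], 0.98), ([0.409, -0.422, 0.001], 0.71), ([0.348, -0.318, -0.002], 0.69)]
wand scene [([0.407, -0.419, -0.002], 0.72), ([0.345, -0.326, 0.002], 0.62)]
code_card wrist [([0.676, -0.275, 0.047], 0.74)]
code_card top [([0.673, -0.277, 0.046], 0.78)]
code_card scene []
```

View pics/c3.png

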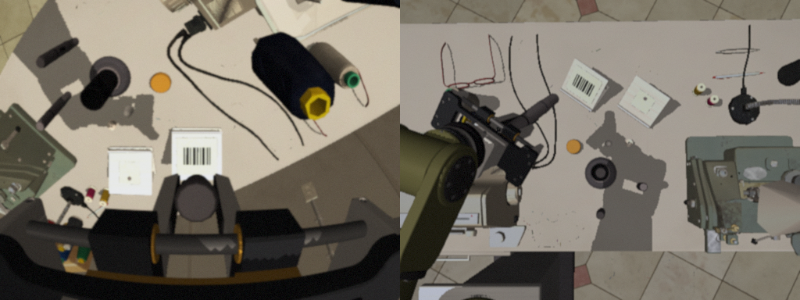

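The wand is held and tipped: in the top view (right half) it runs from about (520,115) to its nose at (555,98), pointing at the card at (585,82). I over-turned by 0.5 unit, so I'll correct that, go halfway down and measure the wand axis from the top depth.

Emit:
play_rows --motion '[{"slide": [0, 0, 0], "delta_rot": [0, 0.25, 0], "grip": 15}, {"slide": [0, 0, 0], "delta_rot": [0, 0.25, 0], "grip": 15}, {"slide": [0, 0, 0.2], "delta_rot": [0, 0, 0], "grip": 15}, {"slide": [0, 0, 0.4], "delta_rot": [0, 0, 0], "grip": 15}, {"slide": [0, 0, 0.4], "delta_rot": [0, 0, 0], "grip": 15}, {"slide": [0, 0, 0.4], "delta_rot": [0, 0, 0], "grip": 15}, {"slide": [0, 0, 0.2], "delta_rot": [0, 0, 0], "grip": 15}, {"slide": [0, 0, 0], "delta_rot": [0, 0, 0], "grip": 15}, {"slide": [0, 0, 0], "delta_rot": [0, 0, 0], "grip": 15}]'

```text
time_s: 14.1
eef_pos: [0.5486, -0.1891, 0.2346]
ee_rot: [0.85, 2.672, -0.15]
force: [0.8, 0.8, -1.0]
grip_width: 0.0274
finger_force: 30.0
```

```bash
cat > m.py <<'E'
from h import *
from scipy.optimize import least_squares
step(Rt,p)
s=ctrl.state(); Rc=R.from_rotvec(s["ee_rot"]).as_matrix()
G0=s["eef_pos"]-.0188*Rc[:,2]; a0=R.from_rotvec(Rc[:,1]*np.radians(20)).apply(-Rc[:,2])
if a0@n<R.from_rotvec(-Rc[:,1]*np.radians(20)).apply(-Rc[:,2])@n: a0=R.from_rotvec(-Rc[:,1]*np.radians(20)).apply(-Rc[:,2])
print("expected axis err deg",np.degrees(np.arccos(a0@n)).round(2), "expected nose",(G0-.131*a0).round(4))
r,W=cloud("top")
def frame(a):
    u=np.cross(a,[0,0,1]);u/=np.linalg.norm(u);return u,np.cross(a,u)
q=W.reshape(-1,3); q=q[~np.isnan(q).any(1)]
t=(q-G0)@a0; d=np.linalg.norm(q-G0-t[:,None]*a0,axis=1)
k=q[(d<.024)&(t>-.16)&(t<-.024)]
t=(k-G0)@a0; print(len(k),"nose t",np.percentile(t,[0,2,5]).round(4),t.max().round(3))
b=k[t>-.085]; u,v=frame(a0)
def f(x):
    a=a0+x[2]*u+x[3]*v; a/=np.linalg.norm(a); c=G0+x[0]*u+x[1]*v; w=b-c
    return np.linalg.norm(w-(w@a)[:,None]*a,axis=1)-.014
o=least_squares(f,np.zeros(4),loss="soft_l1",f_scale=.002); x=o.x
a=a0+x[2]*u+x[3]*v; a/=np.linalg.norm(a); c=G0+x[0]*u+x[1]*v
tn=((k-c)@a); print("fit",len(b),x.round(4),"rms",np.sqrt((f(x)**2).mean()).round(4),"axis",a.round(4),"err deg",np.degrees(np.arccos(a@n)).round(2),"min t",np.sort(tn)[[0,3,8]].round(4))
print("axis comps: tool-frame",(Rc.T@a).round(4),"want",(Rc.T@n).round(4))
for L in (.131,):
    N=c-L*a; w=N-C; print("nose",N.round(4),"dist",(w@n).round(4),"offset",(w-(w@n)*n).round(4),"beam miss",np.linalg.norm((C-N)-((C-N)@a)*a).round(4), "in tool:",(Rc.T@(C+.1*n-N)/.03).round(3))
for cam in["top","wrist"]:
    if cam=="wrist": cams.capture(cam)
    print(cam,[(np.round(d["at"],3).tolist(),round(d["score"],2)) for d in models.landmark_of(cam,"wand")])
E
python3 m.py
```

```text
joints [-0.35  0.16  1.66 -0.11  0.98 -1.26] t 14.1
rot units(8deg) [0.002 0.009 0.   ] | slide units BEFORE rot [0.003 0.005 1.004] | AFTER rot [0.002 0.005 1.004]
expected axis err deg 0.07 expected nose [ 0.6122 -0.2341  0.152 ]
576 nose t [-0.1287 -0.1225 -0.1198] -0.024
fit 396 [-0.0012  0.0007 -0.0019  0.008 ] rms 0.0007 axis [-0.5315  0.3738  0.7601] err deg 0.54 min t [-0.1287 -0.126  -0.1235]
axis comps: tool-frame [ 0.3495 -0.0019 -0.9369] want [ 3.409e-01  2.000e-04 -9.401e-01]
nose [ 0.6119 -0.235   0.1523] dist 0.1283 offset [ 0.0062 -0.0057  0.007 ] beam miss 0.0121 in tool: [0.019 0.035 1.01 ]
top [([0.673, -0.276, 0.047], 0.72), ([0.411, -0.424, 0.002], 0.61), ([0.61, -0.23, 0.149], 0.59), ([0.348, -0.321, -0.001], 0.45)]
wrist [([0.617, -0.236, 0.151], 0.86), ([0.347, -0.322, -0.002], 0.65), ([0.409, -0.422, 0.004], 0.61)]
```

Emit:
play_rows --motion '[{"slide": [0, 0.01, 0.15], "delta_rot": [0, 0, 0], "grip": 15}, {"slide": [0.01, 0.01, 0.25], "delta_rot": [0, 0, 0], "grip": 15}, {"slide": [0.01, 0.01, 0.25], "delta_rot": [0, 0, 0], "grip": 15}, {"slide": [0, 0, 0.2], "delta_rot": [0, 0, 0], "grip": 15}, {"slide": [0, 0, 0.15], "delta_rot": [0, 0.03, 0], "grip": 15}, {"slide": [0, 0, 0], "delta_rot": [0, 0, 0], "grip": 15}, {"slide": [0, 0, 0], "delta_rot": [0, 0, 0], "grip": 15}, {"slide": [0, 0, 0], "delta_rot": [0, 0, 0], "grip": 15}, {"slide": [0, 0, 0], "delta_rot": [0, 0, 0], "grip": 15}, {"slide": [0, 0, 0], "delta_rot": [0, 0, 0], "grip": 15}]'

```text
time_s: 15.3
eef_pos: [0.557, -0.194, 0.2063]
ee_rot: [0.851, 2.676, -0.148]
force: [-0.2, -0.1, -1.9]
grip_width: 0.0274
finger_force: 30.0
```

```bash
python3 m.py; python3 - <<'E'
from h import *
b=cams.capture("top")["frame"];a=cams.capture("wrist")["frame"]
cv2.imwrite("pics/c4.png",cv2.resize(np.hstack([a,b])[:,:,::-1],(800,300)))
for q in ["thimble","beeswax","bobbin"]:
  for c in ["top","wrist"]:print(q,c,[(np.round(d["at"],3).tolist(),round(d["score"],2)) for d in models.landmark_of(c,q)[:2]])
s=ctrl.state();print(s["force"],s["joint_velocities"].round(3))
E
```

```text
joints [-0.36  0.21  1.67 -0.11  0.93 -1.26] t 15.3
rot units(8deg) [ 0.002 -0.02   0.   ] | slide units BEFORE rot [-0.017 -0.025  0.007] | AFTER rot [-0.017 -0.025  0.007]
expected axis err deg 0.16 expected nose [ 0.6203 -0.2388  0.1234]
520 nose t [-0.1289 -0.1237 -0.1197] -0.024
fit 354 [-0.0016  0.0006 -0.0072  0.003 ] rms 0.0007 axis [-0.529   0.3655  0.7659] err deg 0.42 min t [-0.1288 -0.1261 -0.1244]
axis comps: tool-frame [ 0.3448 -0.0072 -0.9386] want [ 3.446e-01  2.000e-04 -9.387e-01]
nose [ 0.6199 -0.2392  0.1233] dist 0.1004 offset [-0.0005  0.0005 -0.0006] beam miss 0.0012 in tool: [-0.032 -0.003  0.001]
top [([0.615, -0.236, 0.125], 0.69), ([0.348, -0.32, -0.001], 0.67), ([0.412, -0.427, -0.0], 0.51), ([0.627, -0.429, 0.046], 0.46), ([0.515, -0.247, -0.002], 0.21)]
wrist [([0.408, -0.422, 0.001], 0.92), ([0.348, -0.322, -0.004], 0.69), ([0.627, -0.24, 0.125], 0.66)]
thimble top [([0.525, -0.345, 0.0], 0.55)]
thimble wrist [([0.523, -0.346, -0.001], 0.61)]
beeswax top [([0.515, -0.248, -0.001], 0.8)]
beeswax wrist [([0.516, -0.255, 0.002], 0.8)]
bobbin top [([0.524, -0.392, 0.001], 0.41)]
bobbin wrist [([0.523, -0.398, -0.001], 0.48)]
[-0.12987659 -0.20652669 -1.06927499] [ 0.001 -0.002  0.    -0.    -0.001  0.   ]
```

View pics/c4.png

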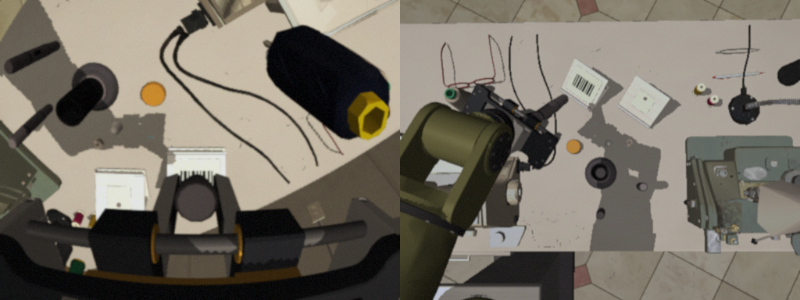

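The pictures show the wand held in the air with its nose at (567,97) in the top half, aimed at the barcode at (585,83). The measured distance is 100 mm, the aim misses by about 1 mm and the tilt error is about 0.4°. The small things have not moved and the arm is still, so I'm handing in.

```bash
python3 -c "
from cell import ctrl
print(ctrl.job_done())"
```

```text
the job is handed in; nothing more can be done
None
```

The job is handed in: the wand is held steady in the air, its nose about 100 mm from the middle of the barcode card, aim within about 1 mm and 0.5° of square (by camera), with the small things where they were.

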